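# Release the eccentric cam and slide the watch case home

## Robot

A 6-joint arm with a two-finger parallel gripper is mounted at the origin on the work surface. World frame = base frame: x ahead of the robot, y to its left, z up, the work surface at z = 0. Lengths are in m, angles in degrees, forces in N, time in s.
With the tool pointing down it reaches from about 0.375 to 0.75 m from the base axis. Payload 9 kg.
Tool frame: the origin (TCP) lies where the fingers leave the gripper's body, on its centre line; the fingertips stand 73 mm ahead of it and the grasp point (between the pads) lies 54 mm ahead of it (robot.tip_reach is the distance from the TCP to the fingertips, in m); z points along the fingers, y is the direction in which the jaws open and shut (so a half turn about z gives the same grasp; the last joint's range is limited). The gripper opens to 85 mm and grips with 20 to 120 N. Pads are 22 mm wide; open, the fingers measure 114 mm over their backs; the gripper's body (76 mm by 85 mm) begins 54 mm behind the grasp point. The pads swing forward as they close: fully open they stand 13 mm farther back than shut.
Start: joints at [-84.093, 5.964, 5.575, 89.605, 0, 77.527], TCP at [0.189, -0.569, 0.304] pointing down, gripper open.
Joint ranges: [-171.21, 171.21], [-48.23, 106.86], [-62.78, 66.21], [-105.2, 120.99], [-86.42, 89.51], [-180, 180]. Speed limits (degrees/s): [127.2, 127.2, 147.25, 180, 180, 180].

## Interface

Orientations are given as [roll, pitch, yaw] about the fixed x, y, z axes, in that order (R = Rz(yaw) Ry(pitch) Rx(roll)).
In Python, from plant import robot gives the robot as it stands. Calls block until the motion is done:
- robot.move_pose(position, orientation): joint-space move of the TCP to a pose.
- robot.line_to(position, vel=0.15, rotation=None, guard=None): straight line of the TCP; rotation=None keeps the orientation; vel is the mean speed in m/s. With guard (N) it stops when the force on the tool has changed by that much, and returns True; else False.
- robot.goto_joints(angles): joint-space move.
- robot.set_gripper(opening): finger opening in m; the grip force is fixed at half the most; returns when the fingers have stopped.
- robot.pause(seconds).
- robot.ik(position, orientation): joint angles nearest the present ones, or None.
- robot.observe(): the state.
- robot.grab_frame(name): name is "scene" or "top"; returns the picture (420x560x3 uint8, blue, green, red); there is no depth.
- robot.get_calibration(name): a dict with "vertical_fov" (degrees; the focal length in pixels is half the picture's height over the tangent of half this angle, whatever the lens; pixels are square), "cx", "cy" (the principal point, pixels), "k1" (the pictures are not rectified: a ray, as slopes to the right and down, at radius r is drawn at 1 + k1 r^2 times it, then the intrinsics apply), "rvec" (rotation vector, rad) and "tvec" (3), from world to camera coordinates, as OpenCV has them. Camera axes: x right, y down, z forward; pixel columns grow to the right and rows downward; lengths in m; the calibration is good to about 2 mm. A picture is of the moment at which its call begins. get_calibration takes no time and is no camera call.
A pose or a line that the arm cannot do raises robot.IKError and nothing moves.
- robot.job_done(): hands the job in, once; it reports no verdict.
The state is a dict: "time": time; "q": joint angles; "qvel": joint speeds; "joint_torque": joint torques, N m; "tool_pos": TCP position; "tcp_rot": TCP orientation; "ft_force": force on the tool from outside, world axes, zero at the start; "torque": the same for the moment, N m; "gripper_width": finger opening in m.
Only numpy, scipy, OpenCV 4.12 (cv2) and the standard library are available. Lean on these libraries where they do the work, as an engineer would, in place of code of your own. Each camera call takes 0.05 s, during which the arm holds its last target.

## Task

With a fingertip, push the peg of the eccentric cam round, either way, until the cam's low point (its thin side) squarely faces the follower arm of the slide; only then push the slide by its rear tab all the way forward, so that it carries the watch case up to the stop jaw. Leave the cam at its low point and the slide fully home, do not lift the case out of its channel, leave everything else on the bench where it is, and finish with the fingers clear of everything.

Things in the scene. Friction and masses are not known exactly. Their poses are not given: they have to be found in the camera images.
- fixture: watch-case fixture screwed to the bench: dark steel bed 14 mm thick, origin on the bench surface; it spans -112 to +108 mm along its x, -75 to +91 mm along its y. x is forward (the way the slide closes), y left, z up. Along y = -32 mm runs the channel for slide and case, between rails 41 mm apart, tops 24 mm above the bench. The cam stands left of the channel
- stop_jaw (a point): centre of the rear face of the aluminium stop jaw at the front end of the channel, fixture x = +86, y = -32 mm, 26 mm above the bench; the jaw is 54 mm wide, 38 mm tall, fixed
- slide (a joint): travel of the aluminium slide along the fixture's +x: 0 = fully back, 0.040 m = fully home on its own end stop; starts at 0 to 0.010. About 2.5 N of friction, stays where left. Its block is 40 mm wide, top 36 mm above the bench, spanning fixture x = -95 to +5 mm at 0. The cam blocks it at about 0.014 with the high side facing the follower arm; within 0.5 rad of the low point it is free
- follower_face (a point): on the slide's follower arm, which sticks out left of the slide behind the cam: middle of its flat front face where it meets the cam, fixture x = -26 mm with the slide at 0, y = +48 mm, 30 mm above the bench; the arm is 14 mm thick, top 37 mm above the bench. With slide home and cam at its low point 2 mm remain between arm and cam
- slide_tab (a point): centre of the rear face of the slide's upright push tab, moves with the slide: tab 40 mm wide (fixture y), 10 mm thick, top 65 mm above the bench; this point is 50 mm above the bench, at fixture x = -95 mm with the slide at 0, y = -32 mm. Push it toward the fixture's +x. Behind it only 17 mm of flat bed, 14 mm high, then free bench
- cam (a joint): turn of the eccentric cam about its upright pivot, rad, counter-clockwise from above positive. 0 = high side and peg point straight back (fixture -x) at the follower arm; +pi or -pi = they point straight forward (+x) and the low point faces the arm. Starts between -1.3 and 1.3; end stops at +3.7 and -3.7. Stiff: about 0.22 N m (5 N at the peg), stays where left
- cam_peg (a point): centre of the top of the cam's upright round steel peg, moves with the cam: 14 mm diameter, 48 mm from the pivot on the cam's high side, top 85 mm above the bench, standing on a crank arm 16 mm wide whose upper face is 42 mm above the bench. It circles above everything near it on the fixture (pivot bolt head: 50 mm high)
- cam_pivot (a point): on the cam's pivot axis, fixture x = +30, y = +48 mm, 45 mm above the bench, fixed. The brass cam disc is 56 mm in diameter, its centre 14 mm off the pivot: rim 42 mm from the pivot on the high side, 14 mm on the low (thin) side; top 36 mm above the bench
- case_center (a point): centre of the loose round steel watch case (38 mm diameter, 11 mm thick, 50 to 100 g, dial up) lying flat in the channel ahead of the slide, 19.5 mm above the bench; once seated at the stop jaw its centre is at fixture x = +65 to +67 mm
- loupe: bystander, to be left alone: black eyepiece loupe, 31 mm wide and 28 mm tall, standing on the rear left corner of the fixture's bed; origin at its underside's centre
- screwdriver: bystander, to be left alone: screwdriver lying right of the fixture, 150 mm long; origin at its underside, at the middle of its length
- oil_jar: bystander, to be left alone: small amber jar, 42 mm wide and 50 mm tall, standing beyond the fixture; origin at its underside's centre
- parts_tray: bystander, to be left alone: flat divided parts tray, 100 x 75 x 18 mm, beyond the fixture; origin at its underside's centre
- brush: bystander, to be left alone: brush lying left of the fixture, 160 mm long; origin at its underside, at the middle of its length
- oil_cup: bystander, to be left alone: brass waisted oil cup, 34 mm wide and 26 mm tall, standing right of the fixture, near its rear; origin at its underside's centre
- bezel_ring: bystander, to be left alone: steel bezel ring, 44 mm wide and 8 mm tall, lying left of the fixture; origin at its underside's centre
Mind the look-alikes: they are no part of the job. What is shaped like the part that bears case_center but brown is not meant.

How it is judged (in metres and radians):
On the way, in this order (a step that is already met when the one before it is completed fails the run):
1. the cam's low point faces the follower arm (peg straight forward, within about 0.5 rad) while the slide is still back (less than 22 mm along its travel) (x of cam_peg in the frame of fixture above 0.0718 m and value of joint slide below 0.022 m), for 0.2 s.
2. the slide is pushed home with the cam at its low point (x of cam_peg in the frame of fixture above 0.0718 m and value of joint slide above 0.037 m), for 0.2 s.
At the end, for the whole second after the job is handed in: the peg points forward within about 0.5 rad (low point toward the follower arm), the slide is within 3 mm of fully home, the watch case lies flat in the channel with its centre at fixture x = 62 to 70 mm (up against the stop jaw within about 4 mm), nothing moving (all of step 2 and x of case_center in the frame of fixture between 0.062 and 0.07 m and z of case_center in the frame of fixture below 0.0225 m and angle between case_center's own z axis and vertical below 0.15 rad and velocity of joint slide between -0.005 and 0.005 m/s and velocity of joint cam between -0.05 and 0.05 rad/s); the robot touches nothing.
It fails at once if the watch case is lifted (8 mm) or stood up (z of case_center in the frame of fixture above 0.0275 m or angle between case_center's own z axis and vertical above 0.5 rad).
It fails at once if a bystander is moved by more than 15 mm (distance of any of loupe, screwdriver, oil_jar, parts_tray, brush, oil_cup, bezel_ring from where it was at the start of the episode above 0.015 m).
It also fails if it takes over 51 s, if anything falls off the work surface, if the arm or the gripper's body presses on something with over 40 N, if the wrist force passes 120 N, or if a joint passes its speed limit or range.

## Working session

There is one attempt and no reset: what is moved stays moved. The work goes in short steps, each a Python script; the robot and the scene stay as the last script left them, time stands still between calls to the robot, and variables do not carry over. Pictures are saved under pics/ and viewed, and the job is handed in when it is done.

```bash
ls; mkdir -p pics; python3 - <<'E'
from plant import robot
import cv2
for n in("scene","top"):
    f=robot.grab_frame(n); cv2.imwrite(f"pics/{n}0.png",f); print(robot.get_calibration(n))
s=robot.observe(); print(s["time"],s["tool_pos"],s["tcp_rot"],s["ft_force"],robot.tip_reach)
E
```

```text
pics
{'vertical_fov': 45.33814531089061, 'cx': 272.6117098395656, 'cy': 207.07500978269738, 'k1': 0.014471582388837795, 'rvec': array([ 2.17171956,  1.58202626, -0.42699181]), 'tvec': array([-0.17646743, -0.49736594,  1.25086435])}
{'vertical_fov': 52.657943304080945, 'cx': 277.119968831639, 'cy': 211.3185587684287, 'k1': -0.086364575381747, 'rvec': array([ 2.09635936, -2.13102445,  0.15385603]), 'tvec': array([-0.00091002,  0.65507379,  0.8876578 ])}
0.1 [ 0.18917501 -0.56915597  0.30321989] [-1.79931597e+02 -1.35035091e-02  1.83798059e+01] [-0.60252312  0.8783536  -0.24708035] 0.0726
```

View pics/scene0.png

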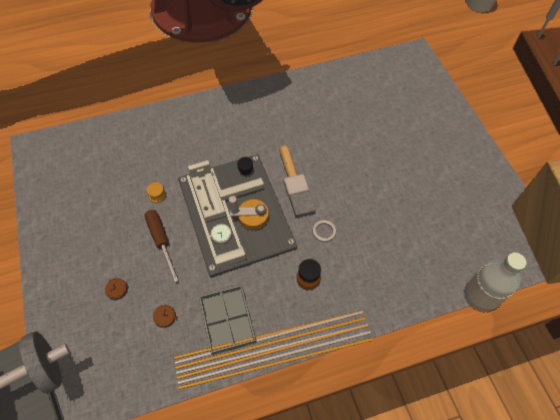

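View pics/top0.png

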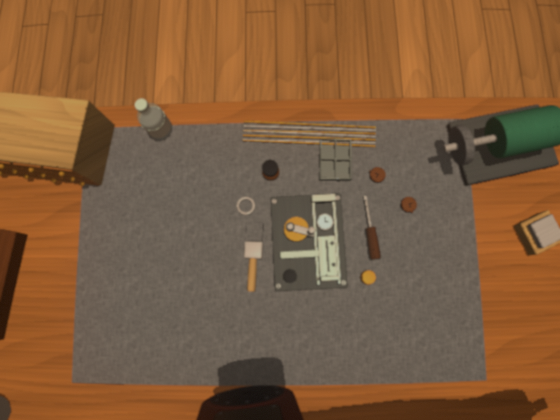

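The steel case lies in the channel (scene ~(221,234), top ~(325,221)). The brown discs at scene (116,289) and (164,316) are the look-alikes. I'll enlarge the fixture to confirm.

```bash
python3 - <<'E'
import cv2
f=cv2.imread("pics/top0.png")[185:300,235:390]; cv2.imwrite("pics/topc.png",cv2.resize(f,None,fx=5,fy=5,interpolation=cv2.INTER_CUBIC))
f=cv2.imread("pics/scene0.png")[140:280,170:320]; cv2.imwrite("pics/scenec.png",cv2.resize(f,None,fx=4,fy=4,interpolation=cv2.INTER_CUBIC))
E
```

```text
(no output)
```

View pics/topc.png

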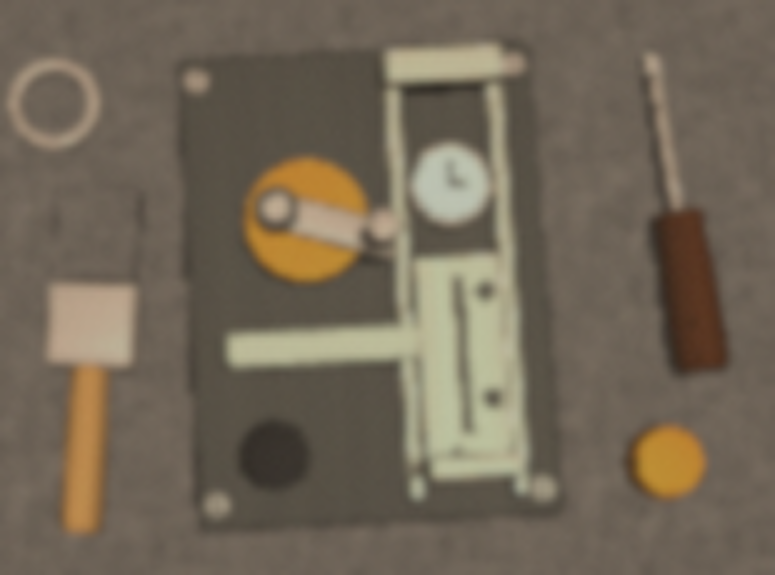

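View pics/scenec.png

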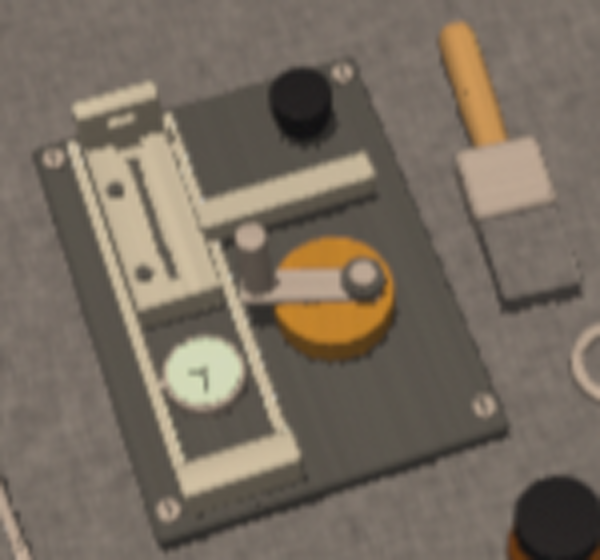

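The crops confirm it: the pale-dialled steel case is in the channel ahead of the slide (top ~(325,221)). The brown discs outside the fixture aren't meant. The peg (scene ~(232,200)) points right and slightly back, so the cam is near +1.3 and the short way round is counter-clockwise. Next I measure the fixture pose and the peg.

```bash
cat > h.py <<'E'
import numpy as np, cv2
from plant import robot
C={n:robot.get_calibration(n) for n in("scene","top")}
def ray(n,u,v):
    c=C[n]; f=210/np.tan(np.radians(c["vertical_fov"]/2))
    xd=np.array([u-c["cx"],v-c["cy"]])/f; x=xd.copy()
    for _ in range(30): x=xd/(1+c["k1"]*(x@x))
    R=cv2.Rodrigues(c["rvec"])[0]; d=R.T@np.array([x[0],x[1],1.]); return -R.T@c["tvec"],d/np.linalg.norm(d)
def onplane(n,u,v,z):
    o,d=ray(n,u,v); return o+d*(z-o[2])/d[2]
def proj(n,p):
    c=C[n]; f=210/np.tan(np.radians(c["vertical_fov"]/2)); q=cv2.Rodrigues(c["rvec"])[0]@np.asarray(p)+c["tvec"]
    x=q[:2]/q[2]; x=x*(1+c["k1"]*(x@x)); return f*x+[c["cx"],c["cy"]]
def tri(a,b):
    (o1,d1),(o2,d2)=ray("top",*a),ray("scene",*b)
    t=np.linalg.lstsq(np.c_[d1,-d2],o2-o1,rcond=None)[0]; p,q=o1+d1*t[0],o2+d2*t[1]; return (p+q)/2,np.linalg.norm(p-q)
E
python3 - <<'E'
from h import *
T=lambda x,y:(235+(x+.5)/5-.5,185+(y+.5)/5-.5); S=lambda x,y:(170+(x+.5)/4-.5,140+(y+.5)/4-.5)
print("peg",tri(T(382,224),S(250,236)), "bolt",tri(T(276,208),S(364,272)))
scr=dict(FL=((197,81),(484,405)),FR=((513,63),(168,510)),RL=((217,504),(343,72)),RR=((543,488),(53,158)))
for k,(a,b) in scr.items(): print(k,onplane("top",*T(*a),.016),onplane("scene",*S(*b),.016))
# bed outline
for n,roi in(("top",(185,300,262,360)),("scene",(140,280,170,310))):
    f=cv2.imread(f"pics/{n}0.png"); r0,r1,c0,c1=roi; g=f[r0:r1,c0:c1].astype(int)
    print(n,"bed",np.median(g[60:70,15:20].reshape(-1,3),0), "mat",g[2,2])
E
```

```text
peg (array([ 0.60956128, -0.08457261,  0.08367843]), np.float64(0.00024345533151605273)) bolt (array([ 0.62249479, -0.03835107,  0.04890558]), np.float64(0.0018645928230295004))
FL [ 0.68771176 -0.00336369  0.016     ] [ 0.68725861 -0.00139336  0.016     ]
FR [ 0.69334082 -0.1512397   0.016     ] [ 0.69316238 -0.15000426  0.016     ]
RL [ 0.49206855 -0.01004306  0.016     ] [ 0.49123268 -0.0086092   0.016     ]
RR [ 0.49688172 -0.15758823  0.016     ] [ 0.49693972 -0.15727747  0.016     ]
top bed [70. 82. 89.] mat [ 86  98 109]
scene bed [75. 83. 88.] mat [ 97 104 113]
```

```bash
cat >> h.py <<'E'
YAW=np.radians(2.0); RF=np.array([[np.cos(YAW),-np.sin(YAW)],[np.sin(YAW),np.cos(YAW)]])
ORG=np.array([.5923,-.0798])-RF@[-.002,.008]
W=lambda x,y:ORG+RF@[x,y]
F=lambda p:RF.T@(np.asarray(p)[:2]-ORG)
E
python3 - <<'E'
from h import *
T=lambda x,y:(235+(x+.5)/5-.5,185+(y+.5)/5-.5); S=lambda x,y:(170+(x+.5)/4-.5,140+(y+.5)/4-.5)
print("org",ORG,"piv",W(.03,.048))
peg=F(tri(T(382,224),S(250,236))[0]); bolt=F(tri(T(276,208),S(364,272))[0]); print("peg",peg,"bolt",bolt)
d=peg-[.03,.048]; print("cam",np.arctan2(-d[1],-d[0]))
for n,a,z in(("top",T(451,182),.025),("scene",S(204,372),.025)): print("case",F(onplane(n,*a,z)))
print("slide front edge",F(onplane("top",*T(455,256),.036)),F(onplane("scene",*S(180,308),.036)))
print("jaw top rear edge",F(onplane("top",*T(443,85),.038)),F(onplane("scene",*S(238,452),.038)))
print("tab top rear mid",F(onplane("top",*T(477,476),.065)),F(onplane("scene",*S(113,91),.065)))
print("loupe",F(onplane("top",*T(272,455),.028)),F(onplane("scene",*S(301,90),.028)))
print("oilcup",F(onplane("top",*T(668,461),.026)))
E
```

```text
org [ 0.59457798 -0.08772533] piv [ 0.62288453 -0.03870758]
peg [0.0150842  0.00262788] bolt [0.02962294 0.04836989]
cam 1.2531821296200163
case [ 0.04054357 -0.03338942]
case [ 0.04126138 -0.03164953]
slide front edge [ 0.00511187 -0.03195717] [ 0.01212302 -0.03311609]
jaw top rear edge [ 0.08344046 -0.0316613 ] [ 0.0904248  -0.02990212]
tab top rear mid [-0.09373534 -0.0325705 ] [-0.09285494 -0.03134468]
loupe [-0.07927668  0.05512496] [-0.08903321  0.05750944]
oilcup [-0.09119153 -0.12203189]
```

```bash
cat >> h.py <<'E'
PIV=np.array([.03,.048])
def pose(cam,d,ztip,flip=180):
    phi=cam+np.pi; r=np.array([np.cos(phi),np.sin(phi)]); t=np.array([-r[1],r[0]])
    p=W(*(PIV+.048*r-d*t)); yaw=np.degrees(np.arctan2(t[1],t[0])+YAW)+flip
    yaw=(yaw+180)%360-180
    return [p[0],p[1],ztip+robot.tip_reach],[180,0,yaw]
E
python3 - <<'E'
from h import *
robot.set_gripper(0)
p,o=pose(1.253,.032,.16); robot.move_pose(p,o)
p,o=pose(1.253,.032,.056); print(robot.line_to(p,guard=15))
s=robot.observe(); print(s["time"],s["q"],s["gripper_width"],s["tool_pos"],p)
cv2.imwrite("pics/s1.png",cv2.resize(robot.grab_frame("scene")[110:280,150:340],None,fx=3.5,fy=3.5))
E
```

```text
False
3.9667 [-2.03075347e+01  5.62010073e+00 -1.30071683e+01  7.12897266e+01
 -2.53425770e-04 -4.08553232e+00] -0.00018708193319330504 [ 0.57927908 -0.07618014  0.12966638] [np.float64(0.5787581147706022), np.float64(-0.07586750470618984), 0.1286]
```

View pics/s1.png

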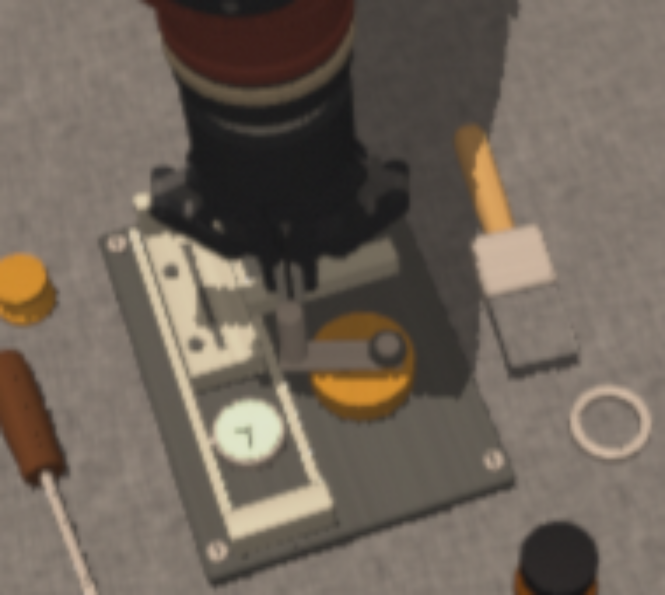

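The closed fingers stand just behind the peg (peg ~(291,335) in the crop, fingers ~(290,285)), clear of everything. Next is the arc push.

```bash
python3 - <<'E'
from h import *
p,o=pose(1.253,.012,.056); print("contact",robot.line_to(p,vel=.04,guard=3), F(robot.observe()["tool_pos"]),F(p))
s=robot.observe(); tp=F(s["tool_pos"]); phi=1.253+np.pi; r=np.array([np.cos(phi),np.sin(phi)]); t=np.array([-r[1],r[0]])
print("d",-(tp-PIV)@t)
for cam in np.arange(1.253,2.3,.17):
    p,o=pose(cam,.018,.056); robot.line_to(p,vel=.04,rotation=o); s=robot.observe(); print(round(cam,2),s["time"],s["ft_force"].round(1),s["q"][5].round(0))
cv2.imwrite("pics/s2.png",cv2.resize(robot.grab_frame("scene")[110:280,150:340],None,fx=3.5,fy=3.5))
cv2.imwrite("pics/t2.png",cv2.resize(robot.grab_frame("top")[185:300,235:390],None,fx=5,fy=5))
E
```

```text
contact True [-0.00140166  0.00767037] [0.00360213 0.00615322]
d 0.017227298770625794
1.25 4.675 [0.2 0.2 1. ] -4.0
1.42 5.0417 [-1.1  0.7 -0.6] -14.0
1.59 5.4083 [-1.6  0.5 -1.9] -23.0
1.76 5.775 [-1.7  0.7 -1.9] -33.0
1.93 6.1417 [-1.7 -0.2 -1.4] -43.0
2.1 6.5083 [-2.9 -1.1 -1.2] -52.0
2.27 6.875 [-1.3 -0.7 -1.7] -61.0
```

View pics/s2.png

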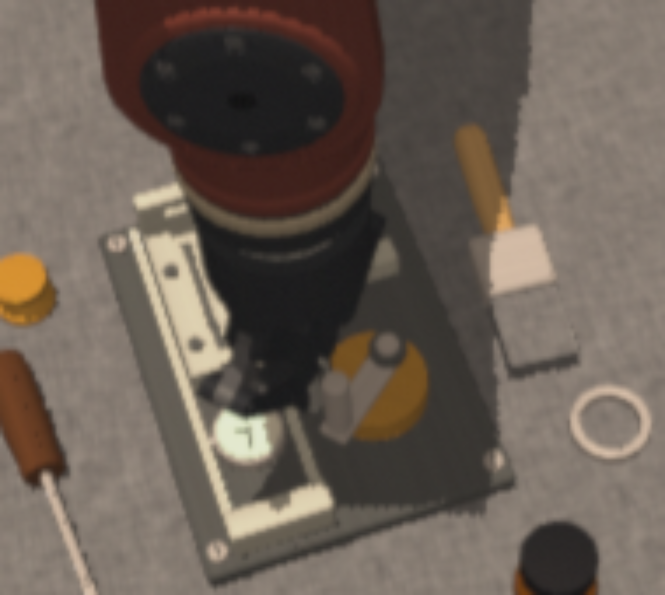

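The cam is following and the peg (~(335,390)) is now about halfway to forward, so I continue.

```bash
python3 - <<'E'
from h import *
for cam in np.linspace(2.4,np.pi,5):
    p,o=pose(cam,.018,.056); robot.line_to(p,vel=.04,rotation=o)
s=robot.observe(); print(s["time"],s["ft_force"].round(1),s["q"].round(0))
robot.pause(.3)
p,o=pose(np.pi,.04,.056); robot.line_to(p,vel=.1)
p,o=pose(np.pi,.04,.16); robot.line_to(p,vel=.15)
# above-behind the tab
q=W(-.135,-.032); robot.move_pose([q[0],q[1],.16+robot.tip_reach],[180,0,-178]); 
s=robot.observe(); print(s["time"],s["q"].round(0))
cv2.imwrite("pics/s3.png",cv2.resize(robot.grab_frame("scene")[110:280,150:340],None,fx=3.5,fy=3.5))
cv2.imwrite("pics/t3.png",cv2.resize(robot.grab_frame("top")[185:300,235:390],None,fx=5,fy=5))
E
```

```text
8.825 [ 2.1 -2.7 -0.5] [ -16.   21.    4.   73.    0. -108.]
11.55 [-31. -16. -23.  83.   0. -33.]
```

View pics/s3.png

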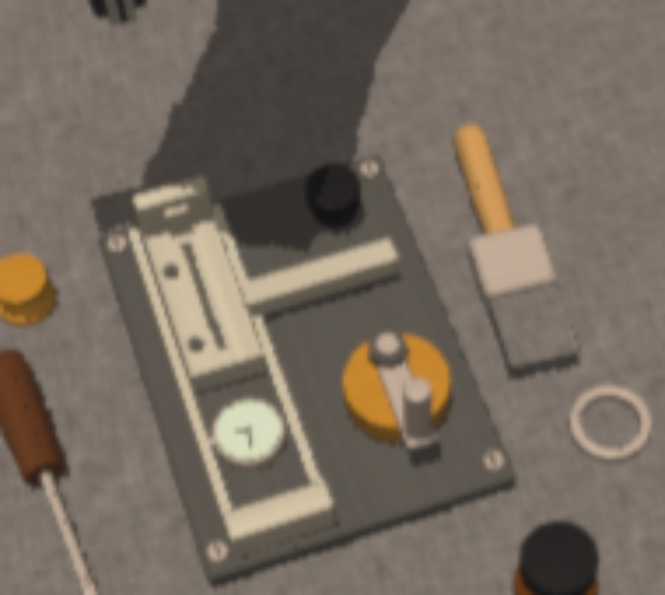

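View pics/t3.png

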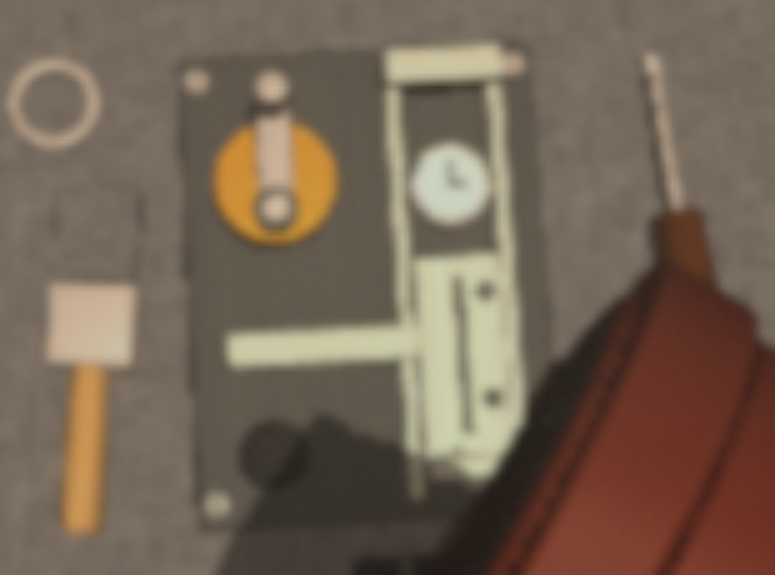

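The peg now points straight forward: the peg top is at top-crop (271,86), directly ahead of the bolt at (276,208), and the slide is still back. I check the angle numerically, then push the tab under a force guard.

```bash
python3 - <<'E'
from h import *
T=lambda x,y:(235+(x+.5)/5-.5,185+(y+.5)/5-.5); S=lambda x,y:(150+(x+.5)/3.5-.5,110+(y+.5)/3.5-.5)
P,e=tri(T(271,86),S(418,386)); d=F(P)-PIV; print("peg",P,e,F(P),"cam",np.arctan2(-d[1],-d[0]))
z=.040+robot.tip_reach
q=W(-.135,-.032); print("down",robot.line_to([*q,z],vel=.12,guard=15))
q=W(-.09,-.032); print("contact",robot.line_to([*q,z],vel=.04,guard=3)); s=robot.observe(); print(F(s["tool_pos"]),s["ft_force"].round(1))
q=W(-.075,-.032); print(robot.line_to([*q,z],vel=.03,guard=14)); s=robot.observe(); print(F(s["tool_pos"]),s["ft_force"].round(1),s["time"])
q=W(-.058,-.032); print(robot.line_to([*q,z],vel=.015,guard=14)); s=robot.observe(); print(F(s["tool_pos"]),s["ft_force"].round(1),s["time"])
cv2.imwrite("pics/s4.png",cv2.resize(robot.grab_frame("scene")[110:280,150:340],None,fx=3.5,fy=3.5))
E
```

```text
peg [ 0.67062908 -0.03729851  0.08607847] 0.0017396112329998781 [0.07776465 0.04774195] cam 3.136190192518591
down False
contact True
[-0.10149611 -0.03188093] [-0.1  0.3 -0. ]
False
[-0.07474097 -0.03212738] [-1.1  0.3 -0.8] 14.6667
True
[-0.0663576  -0.03194444] [0.5 0.  0.1] 15.3583
```

View pics/s4.png

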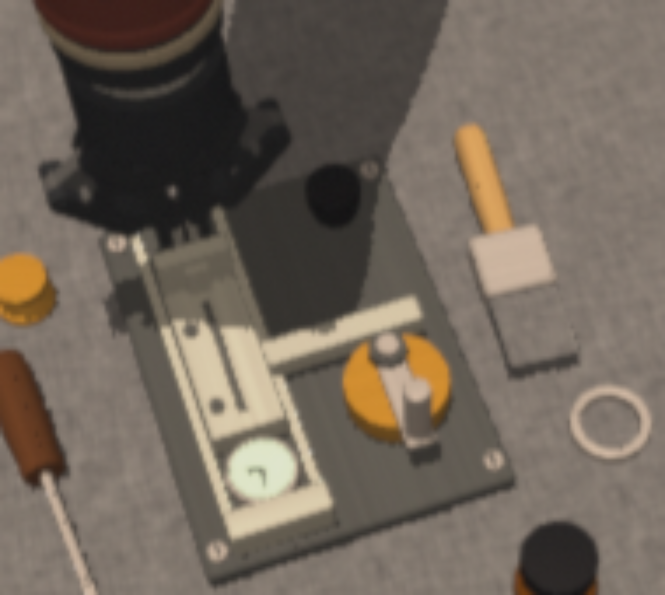

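The guard tripped near the expected home position (about 39 of 40 mm). I press once more to be sure it's the end stop, then back off and look.

```bash
python3 - <<'E'
from h import *
z=.040+robot.tip_reach
q=W(-.058,-.032); print(robot.line_to([*q,z],vel=.012,guard=25)); s=robot.observe(); print(F(s["tool_pos"]),s["ft_force"].round(1),s["time"])
robot.pause(.3)
q=W(-.125,-.032); robot.line_to([*q,z],vel=.1)
robot.line_to([*q,.2+robot.tip_reach],vel=.15)
robot.move_pose([.28,-.4,.32],[180,0,-178]); s=robot.observe(); print(s["time"],s["ft_force"].round(1))
cv2.imwrite("pics/s5.png",cv2.resize(robot.grab_frame("scene")[110:280,150:340],None,fx=3.5,fy=3.5))
cv2.imwrite("pics/t5.png",cv2.resize(robot.grab_frame("top")[185:300,235:390],None,fx=5,fy=5))
E
```

```text
True
[-0.06585678 -0.03161611] [ 0.3  0.1 -0.5] 15.8667
19.4 [0.2 0.6 0.1]
```

View pics/s5.png

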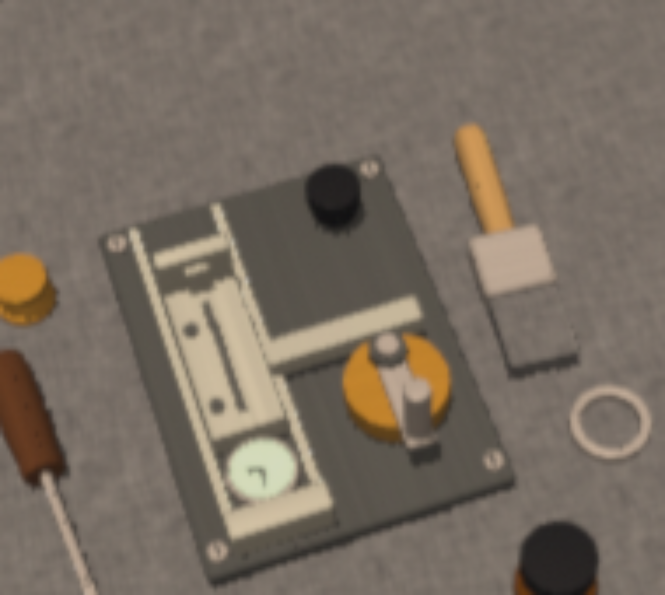

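View pics/t5.png

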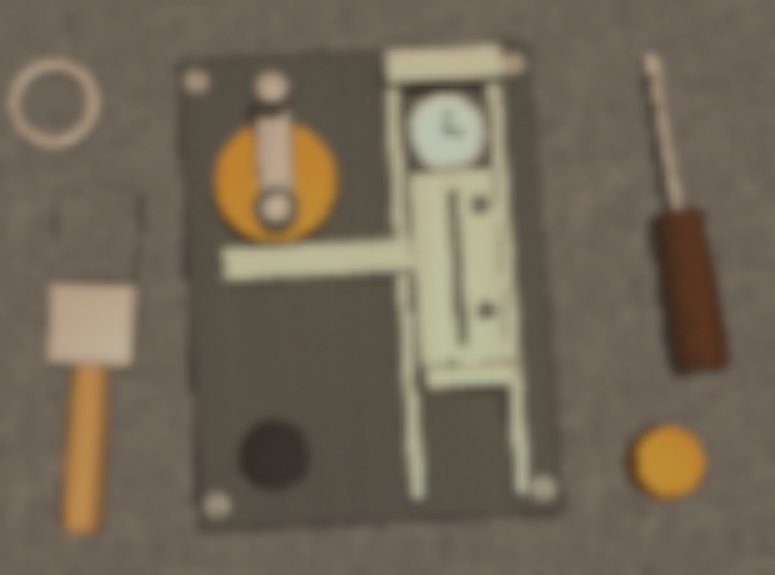

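```bash
python3 - <<'E'
from h import *
T=lambda x,y:(235+(x+.5)/5-.5,185+(y+.5)/5-.5); S=lambda x,y:(150+(x+.5)/3.5-.5,110+(y+.5)/3.5-.5)
print("case",F(onplane("top",*T(447,131),.025)),F(onplane("scene",*S(262,468),.025)))
for n,a,b,z in(("tab",(477,476),(472,388),.065),("front",(455,256),(452,170),.036),("screw",(493,398),(487,310),.036)):
    x,y=F(onplane("top",*T(*a),z)),F(onplane("top",*T(*b),z)); print(n,x,y,"travel",y-x)
P,e=tri(T(271,86),S(418,386)); print("peg",F(P))
E
```

```text
case [ 0.06435516 -0.03316418] [ 0.06419118 -0.03138714]
tab [-0.09373534 -0.0325705 ] [-0.05597408 -0.03294686] travel [ 0.03776125 -0.00037636]
front [ 0.00511187 -0.03195717] [ 0.04435402 -0.03325479] travel [ 0.03924215 -0.00129762]
screw [-0.05935984 -0.04461419] [-0.01998294 -0.04464776] travel [ 3.93768914e-02 -3.35754120e-05]
peg [0.07776465 0.04774195]
```

```bash
python3 - <<'E'
from plant import robot
robot.job_done(); print(robot.observe()["time"])
E
```

```text
the job is handed in; nothing more can be done
the job is handed in; nothing more can be done
```

The cam is at its low point, the slide is home and the job is handed in. The last clock reading before hand-in was 19.4 s of the 51 s allowed. No verdict is reported, so this rests on my own checks.

**What I did:** With the closed fingertips I pushed the cam peg counter-clockwise from about 1.25 rad to about 3.14 rad while the slide was still back. I then pushed the slide by its rear tab until the force guard tripped, first at 14 N and again at 25 N. After that I backed off and raised the arm clear.

**Last checks, from the camera images:**

| Item | Measured | Required |
|---|---|---|
| Peg, fixture x | 77.8 mm | above 71.8 mm |
| Slide position | about 39 mm by three cues (see below) | above 37 mm |
| Case centre, fixture x | 64.2 and 64.4 mm in the two views | 62 to 70 mm |

- **Slide:** The tab position, the slide's front edge and the pusher's stopping point all put it at about 39 mm, within the 2 mm calibration. One of the three travel measurements, from the tab edge, gave 37.8 mm where the other two gave 39.2 and 39.4 mm.
- **Case:** It looks flat in the channel in both views. It sits just short of the 65 to 67 mm quoted for a seated case, but within the judged range and the measuring error.
- **Jaw edge:** My two views of the stop jaw's rear edge disagreed by 7 mm, probably because I picked different edges. I did not use that measurement.
- **Bystanders and arm:** In the enlarged views around the fixture, the bystanders look unmoved. The tray and part of the oil jar were outside those views, but the arm never went near them. The arm was clear of the fixture when I handed in.

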